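# Shut the kettle's lid and switch it on

## Task

Put the kettle on to boil: with your fingertips push its open lid over and press it fully shut, then press the red switch on top of its handle right down so that it stays on. The kettle must stay standing where it is on its power base, not lifted, shoved or tipped; do not switch it on while the lid is open, and leave everything else on the worktop where it stands.

Things in the scene. Friction and masses are not known exactly. Their poses are not given: they have to be found in the camera images.
- kettle: Black jug kettle, about 1.5 kg, loose on its base. Origin: centre of its underside, 18 mm above the worktop. z is up, x points to the spout, -x to the handle; lid hinge, spout and handle lie in the x-z plane. Body radius 79 mm at the foot, 63 mm at the rim, rim 195 mm above the origin. Spout tip 95 mm out along x. Handle 28 mm wide, reaches 140 mm out along -x, flat top 188 mm above the origin.
- kettle_base: Round black power base that the kettle stands on, radius 86 mm, 18 mm high, fixed to the worktop. Origin: centre of its underside.
- kettle_lid (a joint): Angle of the kettle's lid in rad: 0 is fully shut and flush, about 1.57 is upright; it opens towards the handle and stops at 1.65. It starts open at 1.1 to 1.5. The hinge is stiff: the lid stays at whatever angle it is left, moves with a push of 1 to 2 N, does not fall or spring, and there is no catch.
- lid_hinge (a point): Point on the lid's hinge axis, at the middle of the hinge, on the handle side of the rim: 58 mm from the kettle's centre along its -x and 197 mm above its origin. The hinge axis is the kettle's y. The point does not move with the lid.
- lid_top (a point): Centre of the lid's outer face (its top when shut), moving with the lid. The lid is a steel-topped round black disc, radius 56 mm, 11 mm thick, centre 58 mm from the hinge axis; the outer face lies 10 mm outside the plane through that axis. Shut, that face is level, 207 mm above the kettle's origin. Site z: outward normal of the face; point x: from the hinge to the free edge.
- lid_edge (a point): Point on the lid's outer face at its free edge, 114 mm from the hinge axis, moving with the lid; a small finger tab there reaches 124 mm from the hinge axis.
- kettle_switch (a joint): Angle of the switch in rad: 0 is off (free end raised), 0.30 is fully on (lying flat on the handle). It starts at 0, moves with a push of about 2 N on its free end, and stays where it is left.
- switch_pad (a point): Where to press: on the upper face of the red rocker switch near its free end, moving with it. The rocker is 36 mm long by 22 mm wide on top of the handle, pivoted at its end nearest the lid, 84 mm from the kettle's centre along -x; its free end points away from the lid. This point is 28 mm from the pivot and goes down about 8 mm from off to on.
- mug: White mug, radius 41 mm, 95 mm high, with a handle on its side; stands beside the kettle. Origin: centre of its underside.
- tea_caddy: Green round tea tin with a steel lid, radius 44 mm, 127 mm high. Origin: centre of its underside.
- sugar_jar: White round sugar jar with a wooden cap, radius 40 mm, 115 mm high. Origin: centre of its underside.
- teaspoon: Steel teaspoon, 140 mm long, lying on the worktop. Origin: the middle of its underside.
- pepper_mill: Dark wooden pepper mill, radius 28 mm, 190 mm high. Origin: centre of its underside.
- dish_soap: Yellow washing-up bottle, radius 32 mm, 190 mm high. Origin: centre of its underside.
There are look-alikes about, which are no part of the job. Leave any orange look-alike of the kettle alone.

How it is judged:
On the way, in this order (a step that is already met when the one before it is completed fails the run):
1. the lid is shut (value of joint kettle_lid below 0.06 rad), for 0.2 s.
2. the switch is on (value of joint kettle_switch above 0.22 rad), for 0.2 s.
At the end, for the whole second after the job is handed in: The lid is shut (within 0.06 rad, about 6 mm at its edge), the switch is down (beyond 0.22 of 0.30 rad), and the kettle stands upright (within 0.05 rad) and still on its base, within 20 mm of its centre (value of joint kettle_lid below 0.06 rad and value of joint kettle_switch above 0.22 rad and horizontal distance between kettle and kettle_base below 0.02 m and angle between kettle's own z axis and vertical below 0.05 rad and linear speed of kettle below 0.02 m/s); the robot touches nothing.
It fails at once if the kettle is lifted off its base (more than 8 mm) (z of kettle in the frame of kettle_base above 0.026 m).
It fails at once if the kettle is shoved more than 20 mm (distance of kettle from where it was at the start of the episode above 0.02 m).
It fails at once if the kettle is tipped more than 0.12 rad (angle between kettle's own z axis and vertical above 0.12 rad).
It fails at once if the kettle is switched on while its lid is open (value of joint each of kettle_switch, kettle_lid above 0.15 rad).
It fails at once if a bystander on the worktop is moved more than 30 mm (distance of any of mug, tea_caddy, sugar_jar, teaspoon, pepper_mill, dish_soap from where it was at the start of the episode above 0.03 m).
It also fails if it takes over 45 s, if anything falls off the work surface, if the arm or the gripper's body presses on something with over 40 N, if the wrist force passes 120 N, or if a joint passes its speed limit or range.

## Robot

A 7-joint arm with a two-finger parallel gripper is mounted at the origin on the work surface. World frame = base frame: x ahead of the robot, y to its left, z up, the work surface at z = 0. Lengths are in m, angles in rad, forces in N, time in s.
With the tool pointing down it reaches from about 0.4 to 0.85 m from the base axis. Payload 4.5 kg.
Tool frame: the origin (TCP) lies at the very end of the fingers, on their centre line; the grasp point (between the pads) lies 19 mm behind it; z points along the fingers, y is the line along which they close (so a half turn about z gives the same grasp; the last joint's range is limited). The gripper opens to 88 mm and grips with 3 to 60 N. Pads are 18 mm wide; open, the fingers measure 123 mm over their backs; the gripper's body (75 mm by 187 mm) begins 45 mm behind the grasp point.
Start: joints at [1.137, 0.689, -0.195, 1.565, 0.157, 0.902, -0.215], TCP at [0.282, -0.558, 0.239] pointing down, gripper open.
Joint ranges: [-3.01, 3.01], [-0.46, 2.08], [-1.47, 1.51], [0.13, 2.56], [-1, 4.14], [0.04, 2.09], [-2.66, 2.66]. Speed limits (rad/s): [2.57, 2.57, 3.14, 3.14, 3.14, 3.14, 3.14].

## Interface

Orientations are given as a unit quaternion [x, y, z, w].
In Python, from plant import r gives the robot as it stands. The module is installed in compiled form; this text tells all that it offers.
- The arm moves only by the shell command python3 -m pendant 'ROWS' [FORCE]. ROWS is JSON, one flat list of numbers, 7 for each row, row after row: the opening, from 0 (shut) to 1 (fully open), then the shift along the tool's x, y, z scaled (see below), then the turn, a rotation vector about the tool's x, y, z scaled (see below). A call has 1 to 12 rows; each row is the pose to reach, as a shift and turn from the pose commanded when the call began, along the tool's axes at that moment; what a row does not reach only later rows make up. The controller multiplies each number of a shift by 0.15 m and each number of a turn by pi/2 rad. A row lasts 1/10 s, in which the tool goes at most 50 mm and 8.59 degrees, less where a joint would pass 70% of its speed; a pose out of reach is approached as far as the arm can. A call with a number of a shift or a turn outside -1 to 1 is refused whole. A call with a gripper value outside its range is refused whole. The fingers move at their own pace and stop on an object; FORCE is the grip in N (left out, the last holds). Time passes only in rows, so rows that repeat a pose let the fingers close. It gives the time, the measured TCP pose, the force, the opening and the grip force at its end, in the units of the state.
- r.get_state(): the state, without advancing time (a new reading comes with each control period).
- r.snapshot(name): name is "side" or "top"; returns a dict with "img" (400x640x3 uint8, red, green, blue), "mtx" (3x3 intrinsics, pixels), "cam_to_world" (4x4, takes a point from camera to world coordinates). Camera axes: x right, y up, looking along -z (the intrinsics and any distortion apply to the point x, -y, -z); pixel columns grow to the right and rows downward; lengths in m; the calibration is good to about 2 mm. A picture is of the moment at which its call begins. There is no depth.
- r.finish_job(): hands the job in; it is judged then, once.
The state is a dict: "clock": time; "q": joint angles; "qd": joint speeds; "joint_torque": joint torques, N m; "tool_pos": TCP position; "eef_rot": TCP orientation; "contact_force": force on the tool from outside, world axes, zero at the start; "moment": the same for the moment, N m; "opening": opening from 0.0 (shut) to 1.0 (fully open); "finger_force": force on a finger pad.
Only numpy, scipy, OpenCV 4.12 (cv2) and the standard library are available. Lean on these libraries where they do the work, as an engineer would, in place of code of your own. Each camera call takes 0.05 s, during which the arm holds its last target. There are 200 camera calls.

## Working session

There is one attempt and no reset: what is moved stays moved. The work goes in short steps, Python scripts to look and compute and a shell command to move; the robot and the scene stay as the last step left them, time stands still between calls to the robot, and variables do not carry over. Pictures are saved under pics/ and viewed, at most 10 in all, crops included, and the job is handed in when it is done.

```bash
mkdir -p pics; python3 - <<'E'
from plant import r
import cv2,numpy as np
for n in("side","top"):
    s=r.snapshot(n); cv2.imwrite(f"pics/{n}0.png",s["img"][:,:,::-1]); np.savez(f"{n}0.npz",**s)
    print(n,s["mtx"].round(1).tolist(),s["cam_to_world"].round(3).tolist(),[k for k in s])
st=r.get_state();print({k:np.round(v,3).tolist() for k,v in st.items()})
E
```

```text
side [[471.2, 0.0, 321.5], [0.0, 471.2, 201.5], [0.0, 0.0, 1.0]] [[0.662, -0.556, 0.502, 1.187], [0.749, 0.475, -0.462, -0.579], [0.018, 0.682, 0.731, 1.047], [0.0, 0.0, 0.0, 1.0]] ['img', 'mtx', 'cam_to_world']
top [[403.2, 0.0, 320.1], [0.0, 403.2, 207.4], [0.0, 0.0, 1.0]] [[-0.024, 0.982, -0.186, 0.355], [-1.0, -0.02, 0.024, -0.004], [0.02, 0.187, 0.982, 1.366], [0.0, 0.0, 0.0, 1.0]] ['img', 'mtx', 'cam_to_world']
{'clock': 0.1, 'q': [1.137, 0.69, -0.195, 1.566, 0.157, 0.903, -0.215], 'qd': [0.0, -0.002, 0.0, -0.002, -0.0, 0.0, -0.001], 'joint_torque': [-0.004, -52.849, -1.272, -15.384, -0.053, 0.002, 0.0], 'tool_pos': [0.282, -0.557, 0.238], 'eef_rot': [0.973, 0.232, -0.0, -0.001], 'contact_force': [-0.311, -0.483, 0.633], 'moment': [0.013, 0.015, -0.039], 'finger_force': 0.0, 'opening': 0.999}
```

View pics/side0.png

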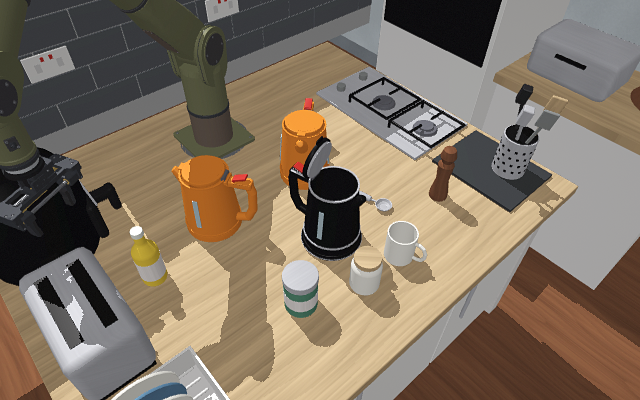

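View pics/top0.png

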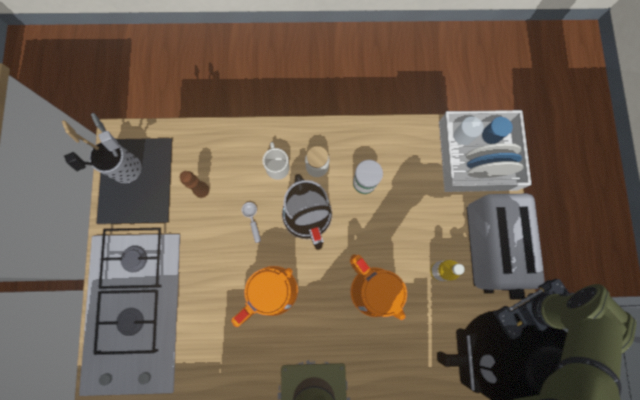

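The side view shows the black kettle at about (333,210), with its lid open at (319,158) and the red switch at (299,167). In the top view it is at (306,208), with the switch near (316,236) towards the robot. I'll zoom in on both.

```bash
python3 - <<'E'
import cv2,numpy as np
a=cv2.imread("pics/side0.png")[125:265,270:380];b=cv2.imread("pics/top0.png")[165:265,260:360]
a=cv2.resize(a,(440,560),interpolation=cv2.INTER_CUBIC);b=cv2.resize(b,(350,350),interpolation=cv2.INTER_CUBIC)
o=np.zeros((560,790,3),np.uint8);o[:,:440]=a;o[:350,440:]=b
o=np.clip(255*(o/255.)**.55,0,255).astype(np.uint8)
cv2.imwrite("pics/crop0.png",o)
for n in("side","top"):
    s=np.load(n+"0.npz");h=cv2.cvtColor(s["img"],cv2.COLOR_RGB2HSV)
    m=(((h[...,0]<4)|(h[...,0]>174))&(h[...,1]>170)&(h[...,2]>90)).astype(np.uint8)
    k,l,st,c=cv2.connectedComponentsWithStats(m)
    print(n,[(st[i].tolist(),c[i].round(1).tolist()) for i in range(1,k) if st[i,4]>8])
E
```

```text
side [([48, 55, 4, 4, 12], [49.9, 56.2]), ([40, 58, 4, 4, 11], [41.4, 59.4]), ([304, 99, 8, 11, 59], [308.2, 103.9]), ([293, 162, 11, 11, 66], [298.6, 166.5]), ([232, 174, 16, 8, 85], [239.5, 177.5])]
top [([312, 228, 8, 11, 57], [315.6, 233.1]), ([358, 260, 10, 11, 60], [362.2, 264.6]), ([236, 311, 11, 11, 57], [240.9, 315.9])]
```

View pics/crop0.png

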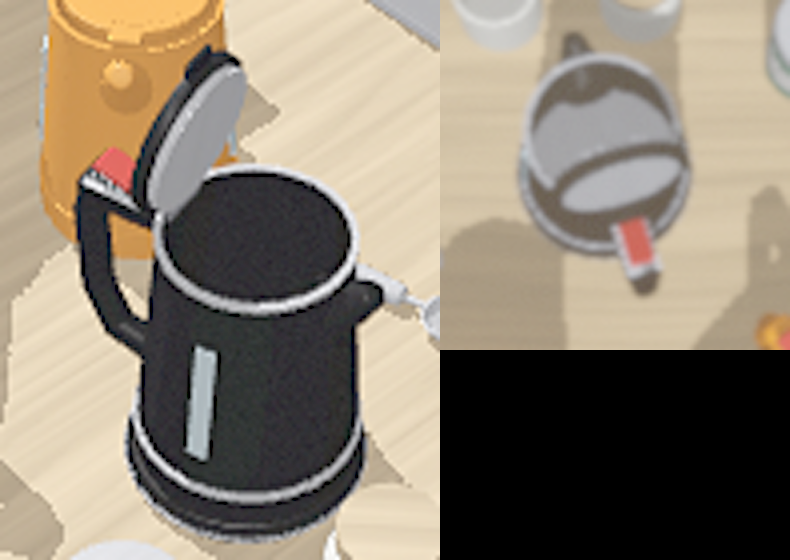

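```bash
cat > h.py <<'E'
import numpy as np
def ray(s,uv):
    K=s["mtx"];T=s["cam_to_world"];d=np.linalg.solve(K,[uv[0],uv[1],1.]);d=T[:3,:3]@(d*[1,-1,-1]);return T[:3,3],d/np.linalg.norm(d)
def onz(s,uv,z):
    o,d=ray(s,uv);return o+d*(z-o[2])/d[2]
def tri(s1,a,s2,b):
    o,d=ray(s1,a);p,e=ray(s2,b);t=np.linalg.lstsq(np.c_[d,-e],p-o,rcond=None)[0]
    x,y=o+d*t[0],p+e*t[1];return (x+y)/2,np.linalg.norm(x-y)
def proj(s,P):
    T=s["cam_to_world"];q=(np.linalg.inv(T)@np.r_[P,1])[:3]*[1,-1,-1];q=s["mtx"]@q;return q[:2]/q[2]
E
python3 - <<'E'
import cv2,numpy as np
from h import *
S=dict(np.load("side0.npz"));T=dict(np.load("top0.npz"))
print("switch",tri(S,(298.6,166.5),T,(315.6,233.1)),onz(T,(315.6,233.1),.215),onz(S,(298.6,166.5),.215))
# rim: pts on side-view ring on z=.213 and circle fit (crop pixel picks, ring outer-mid)
for s,pts,f,o in((S,[(356,235),(345,280),(310,303),(258,311),(205,298),(170,265),(157,235),(330,192),(290,172),(250,170)],4,(270,125)),
               (T,[(528,150),(532,110),(555,75),(600,56),(640,70),(670,105),(683,150)],3.5,(260-440/3.5,165))):
    P=np.array([onz(s,np.array(p)/f+o,.213)[:2] for p in pts])
    A=np.c_[2*P,np.ones(len(P))];x=np.linalg.lstsq(A,(P**2).sum(1),rcond=None)[0]
    print("rim c",x[:2],"R",np.sqrt(x[2]+x[:2]@x[:2]))
print("tab?",onz(S,(321,137.5),.32))
for n,uv in(("mug",(276,162)),("caddy",(368,172)),("mill",(190,180)),("soapcap",(458,269)),("sugar",(317,157))):print(n,onz(T,uv,.1).round(3))
E
```

```text
switch (array([ 0.49417821, -0.0197178 ,  0.22436311]), np.float64(0.007632517253170754)) [ 0.49757537 -0.01671934  0.215     ] [ 0.48426112 -0.01665214  0.215     ]
rim c [0.59193249 0.0118348 ] R 0.0627430753094607
rim c [0.58546639 0.00709823] R 0.06444975229847007
tab? [0.52869017 0.01914613 0.32      ]
mug [0.748 0.106 0.1  ]
caddy [ 0.708 -0.193  0.1  ]
mill [0.692 0.382 0.1  ]
soapcap [ 0.389 -0.461  0.1  ]
sugar [ 0.762 -0.028  0.1  ]
```

```bash
cat >> h.py <<'E'
from scipy.spatial.transform import Rotation as R
C=np.array([.590,.010]);YAW=.28
def kw(x,z,y=0): # kettle frame (z above worktop) -> world
    c,s=np.cos(YAW),np.sin(YAW);return np.array([C[0]+c*x-s*y,C[1]+s*x+c*y,z])
def rel(st,P): # shift numbers from current pose to world P
    return (R.from_quat(st["eef_rot"]).inv().apply(P-np.array(st["tool_pos"]))/.15).round(3)
def turn(st,yaw):
    T=R.from_euler('z',yaw)*R.from_quat([1,0,0,0]);return ((R.from_quat(st["eef_rot"]).inv()*T).as_rotvec()/(np.pi/2)).round(3)
E
python3 - <<'E'
from h import *
S=dict(np.load("side0.npz"));T=dict(np.load("top0.npz"))
for uv,s in(((363.75,197.5),S),((299.1,176.4),T)):
    for z in(.2,):
        d=onz(s,uv,z)[:2]-C;print("spout",d,np.hypot(*d),np.arctan2(d[1],d[0]))
for th in(1.1,1.2,1.3,1.4,1.5):
    x,z=.124*np.cos(th),.124*np.sin(th);P=kw(-.058+x,.215+z);print(th,proj(S,P),proj(T,P))
print("pad",proj(T,kw(-.102,.217)),proj(S,kw(-.102,.217)))
from plant import r
st=r.get_state();print(kw(-.13,.34),rel(st,kw(-.13,.34)),turn(st,YAW))
E
```

```text
spout [0.07348249 0.03455611] 0.08120222286743754 0.439576417026691
spout [0.08058645 0.01860712] 0.08270671768153784 0.22691962382348063
1.1 [334.85035747 149.80765056] [305.27485227 193.97356046]
1.2 [330.79933583 146.39198365] [306.50580256 197.57274998]
1.3 [326.5749885  143.29115112] [307.80822524 201.46957116]
1.4 [322.23147322 140.54332456] [309.1661557  205.61766151]
1.5 [317.82427613 138.18093169] [310.56225678 209.96517308]
pad [316.16185218 234.94842954] [300.03458039 167.74181096]
[ 0.46506279 -0.02592623  0.34      ] [ 2.69  -2.612 -0.676] [-0.001  0.     0.12 ]
```

```bash
python3 -m pendant '[0,0,0,-0.33,0,0,0, 0,0,0,-0.66,0,0,0, 0,0.2,-0.2,-0.68,0,0,0, 0,0.4,-0.4,-0.68,0,0,0, 0,0.6,-0.6,-0.68,0,0,0, 0,0.8,-0.8,-0.68,0,0,0, 0,0.9,-0.87,-0.68,0,0,0]' 10
python3 -m pendant '[0,0.2,-0.2,0,0,0,0, 0,0.4,-0.4,0,0,0,0, 0,0.6,-0.6,0,0,0,0, 0,0.8,-0.8,0,0,0,0, 0,0.9,-0.87,0,0,0,0]'
python3 -m pendant '[0,0.2,-0.2,0,0,0,0.04, 0,0.4,-0.4,0,0,0,0.08, 0,0.6,-0.6,0,0,0,0.12, 0,0.75,-0.75,0,0,0,0.12, 0,0.89,-0.87,0,0,0,0.12, 0,0.89,-0.87,0,0,0,0.12, 0,0.89,-0.87,0,0,0,0.12]'
cat >> h.py <<'E'
def lidrows(st,ths,rho=.1,extra=0):
    for t in ths:
        x=rho*np.cos(t)-.01*np.sin(t)-.009-.058;z=.215+rho*np.sin(t)+.01*np.cos(t)-extra
        print(round(t,2),rel(st,kw(x,z)).round(2))
E
python3 - <<'E'
from h import *
from plant import r
import cv2
s=r.snapshot("side");t=r.snapshot("top")
a=cv2.resize(s["img"][90:270,240:420],(400,400));b=cv2.resize(t["img"][150:290,230:370],(400,400))
cv2.imwrite("pics/c1.png",np.hstack([a,b])[:,:,::-1])
st=r.get_state();print(st["clock"],st["tool_pos"],turn(st,YAW));lidrows(st,np.arange(1.6,-.01,-.1))
E
```

```text
clock: 0.8
tool_pos: [0.3445, -0.376, 0.3407]
eef_rot: [0.972, 0.234, 0.0, -0.001]
contact_force: [0.1, 0.1, 0.6]
opening: 0.383
finger_force: 0.0
clock: 1.3
tool_pos: [0.4058, -0.1988, 0.3407]
eef_rot: [0.972, 0.235, 0.0, -0.001]
contact_force: [0.1, 0.3, -0.8]
opening: 0.006
finger_force: 0.0
clock: 2.0
tool_pos: [0.4651, -0.0264, 0.3404]
eef_rot: [0.99, 0.14, -0.001, 0.0]
contact_force: [1.2, -0.3, 0.5]
opening: 0.006
finger_force: 0.0
2.1 [ 0.4648529  -0.02788046  0.34045588] [ 0.     0.001 -0.002]
1.6 [ 0.34 -0.01  0.17]
1.5 [ 0.41 -0.01  0.17]
1.4 [ 0.47 -0.01  0.17]
1.3 [ 0.54 -0.01  0.18]
1.2 [ 0.6  -0.01  0.19]
1.1 [ 0.67 -0.01  0.21]
1.0 [ 0.73 -0.01  0.24]
0.9 [ 0.79 -0.01  0.27]
0.8 [ 0.84 -0.02  0.31]
0.7 [ 0.89 -0.02  0.36]
0.6 [ 0.94 -0.02  0.4 ]
0.5 [ 0.98 -0.02  0.46]
0.4 [ 1.01 -0.02  0.51]
0.3 [ 1.04 -0.02  0.57]
0.2 [ 1.07 -0.02  0.64]
0.1 [ 1.08 -0.02  0.7 ]
-0.0 [ 1.09 -0.02  0.77]
```

View pics/c1.png

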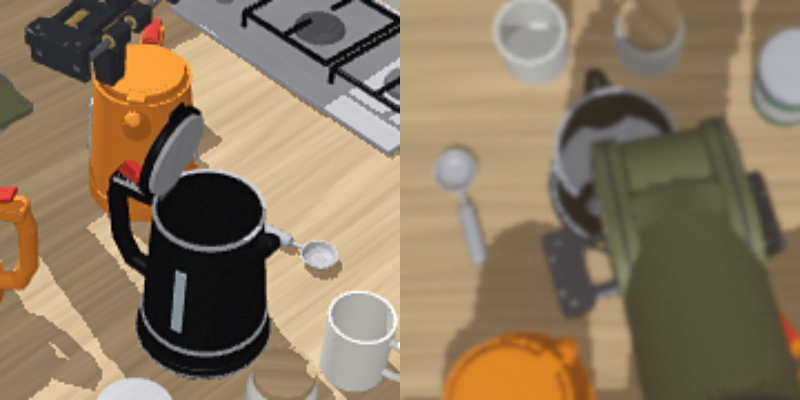

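The closed fingers at crop (110,80) are behind the lid at (170,145) and aligned across it. I'll push along the arc now.

```bash
python3 -m pendant '[0,0,-0.01,0.12,0,0,0, 0,0.25,-0.01,0.17,0,0,0, 0,0.34,-0.01,0.17,0,0,0, 0,0.41,-0.01,0.17,0,0,0, 0,0.47,-0.01,0.17,0,0,0, 0,0.54,-0.01,0.18,0,0,0, 0,0.6,-0.01,0.19,0,0,0, 0,0.67,-0.01,0.21,0,0,0, 0,0.73,-0.01,0.24,0,0,0, 0,0.79,-0.01,0.27,0,0,0]'
python3 - <<'E'
from h import *
from plant import r
import cv2
s=r.snapshot("side")
cv2.imwrite("pics/c2.png",cv2.resize(s["img"][90:270,240:420],(540,540))[:,:,::-1])
st=r.get_state();print(st["clock"],st["tool_pos"],st["contact_force"]);lidrows(st,np.arange(.9,-.01,-.1))
E
```

```text
clock: 3.1
tool_pos: [0.5797, 0.0078, 0.2999]
eef_rot: [0.99, 0.139, 0.0, 0.0]
contact_force: [-0.4, -0.1, 0.7]
opening: 0.002
finger_force: 0.3
3.15 [0.5805739  0.0085067  0.29897667] [1.52129755 0.19349872 0.22197472]
0.9 [-0.02  0.01 -0.  ]
0.8 [0.03 0.01 0.04]
0.7 [0.08 0.01 0.08]
0.6 [0.13 0.01 0.13]
0.5 [0.17 0.01 0.18]
0.4 [0.2  0.01 0.24]
0.3 [0.23 0.01 0.3 ]
0.2 [0.26 0.01 0.36]
0.1 [0.27 0.01 0.43]
0.0 [0.28 0.01 0.49]
```

View pics/c2.png

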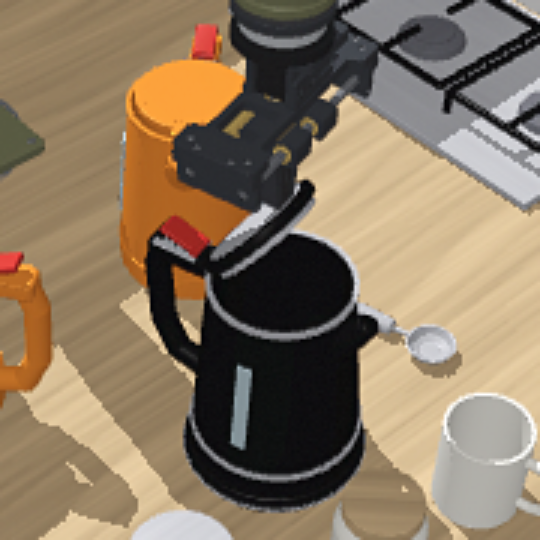

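The lid, with its tab at crop (308,188), is following the fingers at about 0.8 rad, and the kettle hasn't moved. I'll keep going until it is shut.

```bash
python3 -m pendant '[0,0.03,0.01,0.04,0,0,0, 0,0.08,0.01,0.08,0,0,0, 0,0.13,0.01,0.13,0,0,0, 0,0.17,0.01,0.18,0,0,0, 0,0.2,0.01,0.24,0,0,0, 0,0.23,0.01,0.3,0,0,0, 0,0.26,0.01,0.36,0,0,0, 0,0.27,0.01,0.42,0,0,0, 0,0.28,0.01,0.46,0,0,0, 0,0.28,0.01,0.48,0,0,0, 0,0.28,0.01,0.48,0,0,0]'
```

```text
clock: 4.25
tool_pos: [0.6194, 0.0177, 0.2278]
eef_rot: [0.99, 0.139, -0.0, 0.0]
contact_force: [-0.3, -0.3, 0.8]
opening: 0.002
finger_force: 0.0
```

```bash
python3 -m pendant '[0,0,0,0.01,0,0,0, 0,0,0,0.02,0,0,0, 0,0,0,0.03,0,0,0, 0,0,0,0.03,0,0,0]'
```

```text
clock: 4.65
tool_pos: [0.6201, 0.0178, 0.2254]
eef_rot: [0.99, 0.139, 0.001, 0.0]
contact_force: [-2.5, -0.4, 8.2]
opening: 0.005
finger_force: 4.2
```

```bash
python3 -m pendant '[0,0,0,0.01,0,0,0, 0,0,0,0.01,0,0,0, 0,0,0,0.01,0,0,0, 0,0,0,-0.2,0,0,0, 0,0,0,-0.4,0,0,0, 0,-0.3,0,-0.4,0,0,0, 0,-0.6,0,-0.4,0,0,0, 0,-0.9,0,-0.4,0,0,0, 0,-0.95,0,-0.4,0,0,0, 0,-0.95,0,-0.4,0,0,0]'
python3 - <<'E'
from h import *
from plant import r
import cv2
s=r.snapshot("side")
cv2.imwrite("pics/c3.png",cv2.resize(s["img"][110:260,250:400],(600,600),interpolation=cv2.INTER_CUBIC)[:,:,::-1])
st=r.get_state();print(st["clock"],st["tool_pos"],st["contact_force"])
for z in(.24,.225,.215,.21):print(z,rel(st,kw(-.112,z)))
for y,z in((0,.219),):print("pad",proj(s,kw(-.112,z)),"edge shut",proj(s,kw(.066,.222)))
E
```

```text
clock: 5.65
tool_pos: [0.4819, -0.0222, 0.2843]
eef_rot: [0.99, 0.139, 0.0, 0.0]
contact_force: [0.6, -0.3, -0.0]
opening: 0.004
finger_force: 0.0
5.7 [ 0.48374127 -0.02140552  0.28436288] [ 0.10786093 -0.22997832  0.02469283]
0.24 [-0.009 -0.006  0.296]
0.225 [-0.009 -0.006  0.396]
0.215 [-0.009 -0.006  0.462]
0.21 [-0.009 -0.006  0.496]
pad [296.81983074 165.71193166] edge shut [356.86979416 192.18056742]
```

View pics/c3.png

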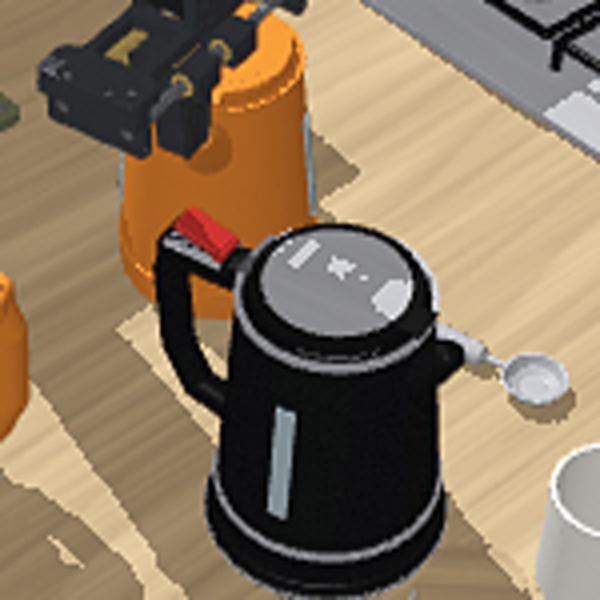

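The lid is flush at crop (337,282), and the switch is still raised at (205,235), close to my predicted pad point (187,223). I'll press it next.

```bash
python3 -m pendant '[0,-0.01,0,0.15,0,0,0, 0,-0.01,0,0.3,0,0,0, 0,-0.01,0,0.36,0,0,0, 0,-0.01,0,0.39,0,0,0, 0,-0.01,0,0.42,0,0,0, 0,-0.01,0,0.44,0,0,0, 0,-0.01,0,0.46,0,0,0, 0,-0.01,0,0.46,0,0,0]'
```

```text
clock: 6.5
tool_pos: [0.4818, -0.0219, 0.2148]
eef_rot: [0.99, 0.139, 0.001, 0.0]
contact_force: [0.9, -0.8, -0.1]
opening: 0.005
finger_force: 0.0
```

```bash
python3 -m pendant '[0,0,0,0.01,0,0,0, 0,0,0,0.02,0,0,0, 0,0,0,0.03,0,0,0, 0,0,0,0.03,0,0,0]'
```

```text
clock: 6.9
tool_pos: [0.482, -0.0219, 0.2137]
eef_rot: [0.99, 0.139, 0.002, 0.001]
contact_force: [-9.5, 0.2, 34.0]
opening: 0.007
finger_force: 16.7
```

```bash
python3 -m pendant '[0,0,0,-0.02,0,0,0, 0,0,0,-0.2,0,0,0, 0,0,0,-0.5,0,0,0, 0,-0.2,0,-0.7,0,0,0, 0,-0.2,0,-0.7,0,0,0, 0,-0.2,0,-0.7,0,0,0]'
python3 - <<'E'
from h import *
from plant import r
import cv2
s=r.snapshot("side")
cv2.imwrite("pics/c4.png",cv2.resize(s["img"][110:260,250:400],(600,600),interpolation=cv2.INTER_CUBIC)[:,:,::-1])
E
```

```text
clock: 7.5
tool_pos: [0.4529, -0.0304, 0.3158]
eef_rot: [0.99, 0.139, 0.001, 0.0]
contact_force: [0.7, -0.3, -0.2]
opening: 0.01
finger_force: 0.0
```

View pics/c4.png

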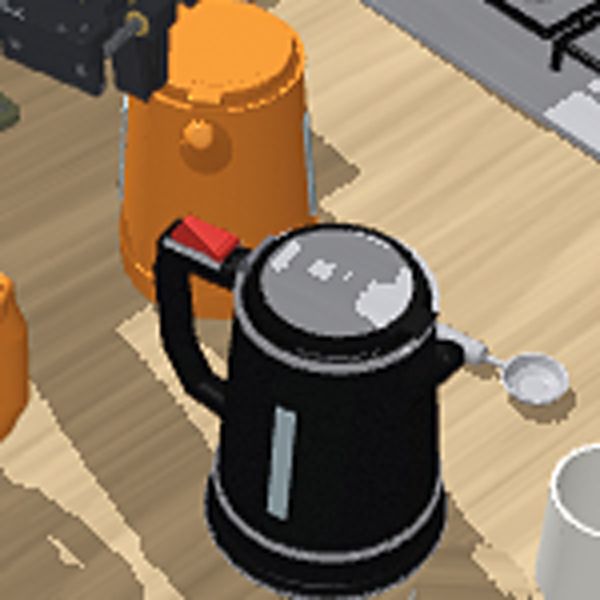

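The switch now lies flat at crop (205,238). It stopped dead under 34 N, the lid is flush, and neither the kettle nor the bystanders in this view have moved. The arm is clear, so I'll hand in.

```bash
python3 -c "
from plant import r
print(r.finish_job())"
```

```text
the job is handed in; nothing more can be done
None
```

I pushed the kettle's lid fully shut, then pressed the switch down to its stop, where it stayed. The kettle still stands on its base, the arm is clear and the job is handed in; no verdict came back.

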